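Refit the spring clip of the bench magnifier and swing the lens over the rock

TASK

Refit the swing-arm magnifier for use: take the narrower of the two open spring clips and push it sideways into the groove near the top of the stand's pillar, on top of the round friction plate, until it snaps fully home and lies flat. Also swing the lens so that it is centred over the rock specimen in the white dish, and let go of everything. Do not push the soil columns, the specimen or anything else on the bench out of place.

Things in the scene. Friction and masses are not known exactly. Their poses are not given: they have to be found in the camera images.
- clip_grip (a point): Centre of the narrower clip's black upright grip block, 26 mm above its underside. The clip is a flat steel fork, 96 mm long, 6 mm thick, about 100 g, lying grip up. x points along it to its open mouth, z up. The block, at the closed end, is 12 mm along x, 26 mm along y, from 6 to 42 mm above the underside; pinch it either way. The centre of mass lies 34 mm ahead (+x).
- clip_seat (a point): Centre of the narrower clip's throat, 65 mm ahead of clip_grip, 3 mm above the underside; axes as clip_grip. Fork tips: 25 mm ahead, 46 mm wide outside; mouth 28 mm wide there, 16 mm at the lips 8.5 mm ahead, throat 22 mm. The sprung arms spread as the lips pass the 20 mm core under a push of 10 to 16 N; then the clip snaps home and this point is on the pillar axis.
- groove (a point): On the pillar's axis, 128 mm up: where clip_seat is when the clip is home. The groove is a 20 mm thick core, 12 mm high, between the flat friction plate (88 mm across, its top 3 mm below this point) and the pillar's head (32 mm across, 9 to 23 mm above it). The clip may enter from any side and then lies flat on the plate. Fixed stand, round base 150 mm across; x, y are its axes.
- lens_arm (a joint): Angle of the magnifier arm about the pillar: the arm points along the groove point's x axis at 0 and turns counter-clockwise seen from above as it grows; range -2.9 to 0.6 rad. Stiff friction hinge (about 0.25 N m): it stays where it is left.
- lens_knob (a point): Middle of the round upright knob on the arm, by which the arm is swung: 16 mm across, from 112 to 148 mm above the bench, 95 mm from the pillar axis. The arm itself is a 14 mm rod at 104 mm height.
- lens_center (a point): Centre of the round lens (98 mm across its black rim, 10 mm thick, 105 mm above the bench) at the arm's end, 160 mm from the pillar axis.
- specimen_center (a point): Centre of the rock specimen in its white dish (80 mm across, 41 mm tall over all, this point 20 mm above the bench), standing 160 mm from the pillar axis, within the lens arm's range.
- wide_clip_grip (a point): Grip block of the other, wider clip (same form, throat 38 mm wide): it does not fit this pillar and is to be left alone. Point and axes as for clip_grip.
- column_a_mid (a point): Soil column (cut clear bottle with soil), 74 mm across, 180 mm tall, this point at half its height. Stands near the pillar; bystander.
- column_b_mid (a point): Second soil column near the pillar, the same size; bystander.
- column_c_mid (a point): Third soil column, the same size; bystander.
- trowel_mid (a point): Small hand trowel, 190 mm long along its x, 24 mm high, lying on the bench; bystander.
- petri_dishes_mid (a point): Stack of clear dishes, 94 mm across, 49 mm tall; bystander.
- wash_bottle_mid (a point): White wash bottle, 68 mm across, 180 mm tall; bystander.

How it is judged:
At the end, for the whole second after the job is handed in: The narrower clip is home in the groove (its seat within 4 mm of the pillar axis, within 6 mm of its place in all, flat to 7 degrees), the lens centre is within 15 mm of the rock specimen seen from above, and the arm is at rest (horizontal distance between clip_seat and groove below 0.004 m and distance between clip_seat and groove below 0.006 m and angle between clip_seat's own z axis and vertical below 0.12 rad and horizontal distance between lens_center and specimen_center below 0.015 m and velocity of joint lens_arm between -0.05 and 0.05 rad/s); the robot touches nothing.
It fails at once if the specimen was pushed out of place (over 10 mm) (distance of specimen_center from where it was at the start of the episode above 0.01 m).
It fails at once if a soil column was pushed out of place (over 15 mm) or knocked over (distance of any of column_a_mid, column_b_mid, column_c_mid from where it was at the start of the episode above 0.015 m).
It fails at once if the wider clip, the trowel, the dishes or the wash bottle was pushed out of place (over 20 mm) (distance of any of wide_clip_grip, trowel_mid, petri_dishes_mid, wash_bottle_mid from where it was at the start of the episode above 0.02 m).
It also fails if it takes over 61 s, if anything falls off the work surface, if the arm or the gripper's body presses on something with over 40 N, if the wrist force passes 120 N, or if a joint passes its speed limit or range.

ROBOT

A 7-joint arm with a two-finger parallel gripper is mounted at the origin on the work surface. World frame = base frame: x ahead of the robot, y to its left, z up, the work surface at z = 0. Lengths are in m, angles in rad, forces in N, time in s.
With the tool pointing down it reaches from about 0.425 to 0.875 m from the base axis. Payload 4.7 kg.
Tool frame: the origin (TCP) lies midway between the tips of the shut fingers; the grasp point (between the pads) lies 19 mm behind it; z points along the fingers, y is the direction in which the jaws open and shut (so a half turn about z gives the same grasp; the last joint's range is limited). The gripper opens to 87 mm and grips with 3 to 60 N. Pads are 19 mm wide; open, the fingers measure 117 mm over their backs; the gripper's body (75 mm by 190 mm) begins 51 mm behind the grasp point.
Start: joints at [-1.275, 0.321, -0.07, 1.45, 0.023, 1.371, -0.057], TCP at [0.181, 0.624, 0.223] pointing down, gripper open.
Joint ranges: [-2.86, 2.86], [-0.3, 2.09], [-1.38, 1.24], [0.06, 2.45], [-1.56, 4.7], [0.09, 2.05], [-2.69, 2.69]. Speed limits (rad/s): [2.57, 2.57, 3.14, 3.14, 3.14, 3.14, 3.14].

INTERFACE

Orientations are given as a unit quaternion [w, x, y, z].
In Python, from workcell import observe, read_camera, hand_in gives the robot as it stands.
- The arm moves only by the shell command python3 -m pendant 'ROWS' [FORCE]. ROWS is JSON, a list that holds one entry, the list of rows, each a list of 7 numbers: the turn, a rotation vector about the tool's x, y, z in rad, then the shift along the tool's x, y, z in cm, then the opening, from 0 (shut) to 1 (fully open). In form: [[[rx, ry, rz, dx, dy, dz, jaw], ...]]. A call has 1 to 8 rows; each row shifts and turns the commanded pose from where the row before left it, along the tool's axes as they then stand; what a row does not reach is not made up. A row lasts 1/8 s, in which the tool goes at most 62.5 mm and 10.7 degrees, less where a joint would pass 70% of its speed; a pose out of reach is approached as far as the arm can. A call with a gripper value outside its range is refused whole. The fingers move at their own pace and stop on an object; FORCE is the grip in N (left out, the last holds). Time passes only in rows, so rows that do not move let the fingers close. It gives the time, the measured TCP pose, the force and the opening at its end, in the units of the state.
- observe(): the state, without advancing time (a new reading comes with each control period).
- read_camera(name): name is "scene" or "top" or "wrist"; returns a dict with "pixels" (420x560x3 uint8, red, green, blue), "depth" (420x560 float32, m along the optical axis (not along the pixel's ray), 0 where there is no reading), "fov_y" (degrees; the focal length in pixels is half the picture's height over the tangent of half this angle, whatever the lens; pixels are square), "cx", "cy" (the principal point, pixels), "pose" (4x4, takes a point from camera to world coordinates). Camera axes: x right, y down, z forward; pixel columns grow to the right and rows downward; lengths in m; the calibration is good to about 2 mm. A picture is of the moment at which its call begins.
- hand_in(): hands the job in, once; it reports no verdict.
The state is a dict: "time": time; "q": joint angles; "dq": joint speeds; "tau": joint torques, N m; "tool_pos": TCP position; "tcp_rot": TCP orientation; "force": force on the tool from outside, world axes, zero at the start; "ft_torque": the same for the moment, N m; "width": finger opening in m.
Only numpy, scipy, OpenCV 4.12 (cv2) and the standard library are available. Lean on these libraries where they do the work, as an engineer would, in place of code of your own. Each camera call takes 0.05 s, during which the arm holds its last target.

## Working session

There is one attempt and no reset: what is moved stays moved. The work goes in short steps, Python scripts to look and compute and a shell command to move; the robot and the scene stay as the last step left them, time stands still between calls to the robot, and variables do not carry over. Pictures are saved under pics/ and viewed, and the job is handed in when it is done.

```bash
mkdir -p pics; ls; cat > h.py <<'E'
import numpy as np, cv2
from workcell import observe, read_camera
def grab(n,f):
    c=read_camera(n); cv2.imwrite('pics/'+f+'.png',cv2.cvtColor(c['pixels'],cv2.COLOR_RGB2BGR)); np.savez(f+'.npz',**c); return c
def world(c):
    d=c['depth'];h,w=d.shape;f=h/2/np.tan(np.radians(float(c['fov_y']))/2)
    u,v=np.meshgrid(np.arange(w),np.arange(h))
    P=np.stack([(u-c['cx'])/f*d,(v-c['cy'])/f*d,d,np.ones_like(d)],-1)@np.array(c['pose']).T
    return P[...,:3]
E
python3 - <<'E'
from h import *
print(observe())
for n in ['top','scene','wrist']:
    c=grab(n,n+'0'); print(n,c['fov_y'],c['cx'],c['cy'],np.round(c['pose'],3).tolist())
E
```

```text
pics
{'time': 0.0, 'q': array([-1.27491078,  0.32182792, -0.07008143,  1.45166832,  0.02259151,
        1.37080507, -0.05689208]), 'dq': array([-0.00047665, -0.00237194,  0.00173525, -0.00093354,  0.00023071,
        0.00190209, -0.00074111]), 'tau': array([ 5.89185788e-05, -4.91295683e+01, -4.03866330e-01, -3.12540150e+01,
       -6.39580702e-02,  4.33164428e-02,  1.60900249e-04]), 'tool_pos': array([0.18063926, 0.62381755, 0.22146165]), 'tcp_rot': array([-8.95835786e-05,  1.40410443e-01,  9.90092917e-01, -9.56699884e-04]), 'force': array([ 0.41824368, -0.85916839, -0.07823305]), 'ft_torque': array([0.01495841, 0.03403851, 0.00852264]), 'width': 0.08676233951097938}
top 43.01980193169729 283.1350633705832 210.02314618695348 [[0.005, -0.99, 0.139, 0.375], [-1.0, -0.006, -0.011, 0.037], [0.012, -0.139, -0.99, 1.558], [0.0, 0.0, 0.0, 1.0]]
scene 48.983331310157745 287.9406179701952 213.91901226425222 [[-0.481, 0.587, -0.652, 1.56], [0.877, 0.319, -0.36, 0.553], [-0.003, -0.745, -0.668, 1.116], [0.0, 0.0, 0.0, 1.0]]
wrist 65.41306351892895 279.73023747523354 211.76391811946075 [[0.28, 0.931, 0.234, 0.118], [0.96, -0.271, -0.07, 0.642], [-0.002, 0.244, -0.97, 0.382], [0.0, 0.0, 0.0, 1.0]]
```

View pics/top0.png

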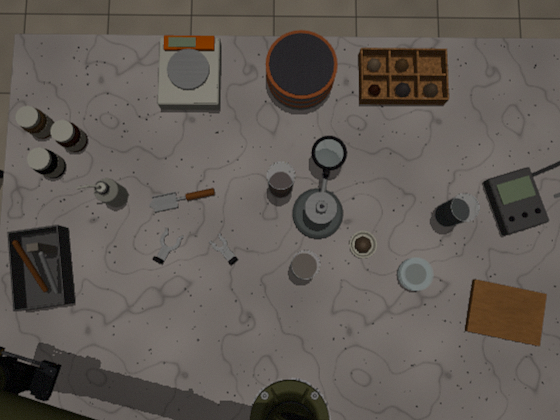

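View pics/scene0.png

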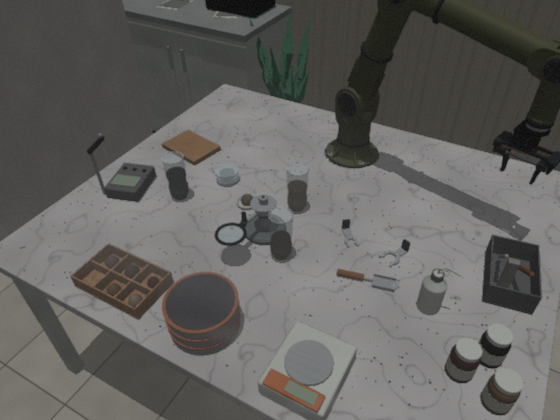

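View pics/wrist0.png

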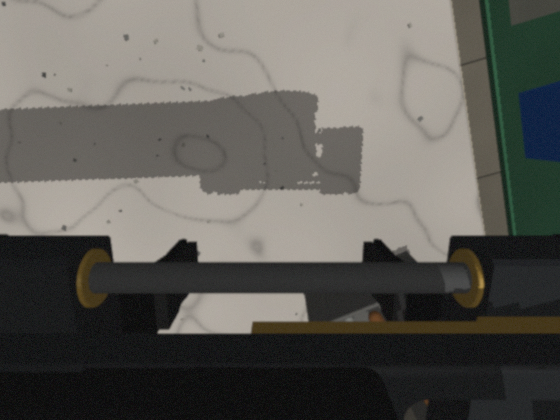

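Top view: pillar at about (320,205), lens (329,153), specimen (362,244), columns (281,180), (304,265) and (455,212), clips near (228,252) and (163,250). Next I'll zoom in and measure.

```bash
python3 - <<'E'
from h import *
c=dict(np.load('top0.npz')); P=world(c); np.save('P.npy',P)
im=cv2.imread('pics/top0.png')
z=cv2.resize(im[225:270,140:250],None,fx=7,fy=7,interpolation=cv2.INTER_CUBIC);cv2.imwrite('pics/clips.png',cv2.convertScaleAbs(z,alpha=1.8))
z=cv2.resize(im[125:290,250:400],None,fx=3.6,fy=3.6,interpolation=cv2.INTER_CUBIC);cv2.imwrite('pics/stand.png',cv2.convertScaleAbs(z,alpha=1.8))
for n,(u,v) in dict(pil=(321,205),lens=(329,153),spec=(362,244),a=(281,180),b=(304,265),cc=(460,209),petri=(415,272),g1=(233,260),g2=(158,260),knob=(325,175)).items(): print(n,np.round(P[v,u],3))
# height map
zz=np.clip(P[125:290,140:480,2],0,.2)/.2*255
cv2.imwrite('pics/hm.png',cv2.applyColorMap(cv2.resize(zz.astype(np.uint8),None,fx=2.3,fy=2.3,interpolation=0),cv2.COLORMAP_JET))
E
```

```text
pil [ 0.587 -0.08   0.15 ]
lens [ 0.74  -0.107  0.107]
spec [0.375 0.037 1.558]
a [0.65  0.028 0.17 ]
b [ 0.426 -0.033  0.179]
cc [ 0.575 -0.443  0.177]
petri [ 0.413 -0.352  0.051]
g1 [0.444 0.162 0.039]
g2 [0.443 0.372 0.046]
knob [ 0.671 -0.092  0.14 ]
```

View pics/clips.png

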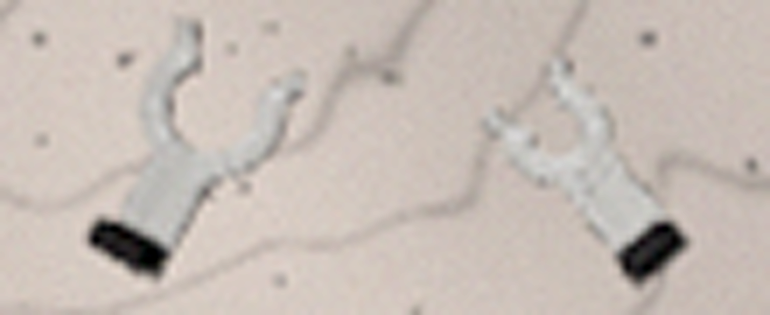

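View pics/stand.png

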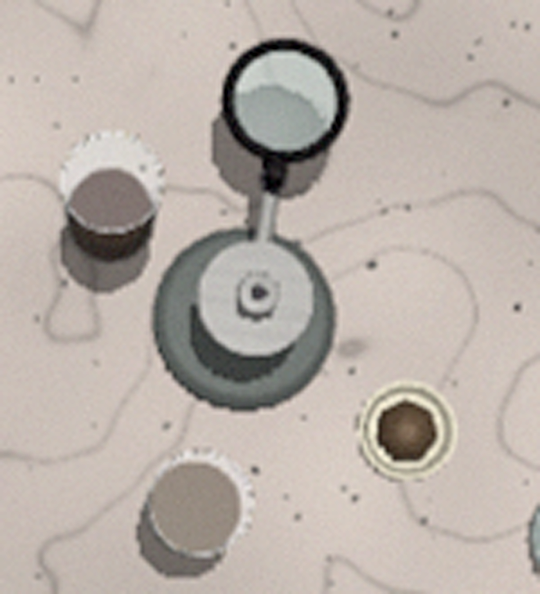

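View pics/hm.png

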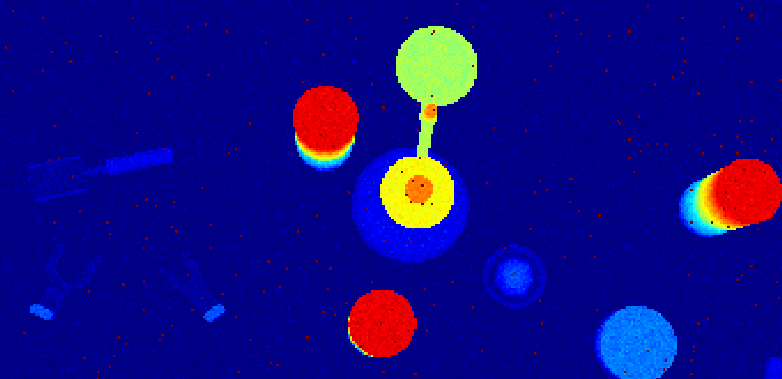

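The narrower clip is the right one: its block is at top-image (233,260) and its mouth points up-left. The stand's plate, the lens and all three columns are clear in the depth map, so I'll fit them.

```bash
python3 - <<'E'
from h import *
P=np.load('P.npy'); X,Y,Z=P[...,0],P[...,1],P[...,2]
def circ(m):
    m=m.astype(np.uint8); m=cv2.morphologyEx(m,cv2.MORPH_OPEN,np.ones((3,3)))
    cs,_=cv2.findContours(m,0,1); k=max(cs,key=cv2.contourArea)[:,0]
    p=P[k[:,1],k[:,0],:2]; A=np.c_[p,np.ones(len(p))]; s=np.linalg.lstsq(A,(p**2).sum(1),rcond=None)[0]
    cxy=s[:2]/2; return np.round(cxy,4),round(float(np.sqrt(s[2]+cxy@cxy)),4),round(float(np.median(Z[m>0])),4)
def box(cx,cy,r): return (abs(X-cx)<r)&(abs(Y-cy)<r)
print('head',circ(box(.587,-.08,.03)&(Z>.14)&(Z<.17)))
print('plate',circ(box(.587,-.08,.06)&(Z>.115)&(Z<.17)))
print('lens',circ(box(.74,-.107,.07)&(Z>.09)&(Z<.12)&(X>.685)))
print('knob',circ(box(.671,-.092,.02)&(Z>.125)&(Z<.16)))
for n,x,y in [('a',.65,.028),('b',.426,-.033),('c',.575,-.443)]: print(n,circ(box(x,y,.06)&(Z>.165)&(Z<.19)))
V,U=np.mgrid[:420,:560]
sp=(abs(U-362)<16)&(abs(V-244)<16)&(Z<.06)&(Z>.006); print('dish',circ(sp), 'rock',circ(sp&(Z>.026)))
im=cv2.imread('pics/top0.png').max(2)
g=(abs(U-233)<9)&(abs(V-260)<9)&(Z>.025)&(Z<.06)&(im<60); print(g.sum(),P[g].mean(0),Z[g].max())
k=np.argwhere((abs(U-233)<9)&(abs(V-260)<9)&(im<60))[:,::-1].astype(np.float32);print(cv2.minAreaRect(k))
f=420/2/np.tan(np.radians(43.0198)/2); c=np.load('top0.npz')
def ray(u,v,z):
    d=c['pose'][:3,:3]@np.array([(u-c['cx'])/f,(v-c['cy'])/f,1]);o=c['pose'][:3,3]; return o+d*(z-o[2])/d[2]
print('grip@42',ray(*k.mean(0),.042))
for n,(u,v) in dict(tip1=(490,115),tip2=(557,65),fk=(570,175),blk=(652,251)).items(): print(n,ray(140+u/7-.5,225+v/7-.5,.042 if n=='blk' else .006))
m=(abs(U-222)<28)&(abs(V-250)<22)&(Z>.003)&(Z<.02)&(im>1); print(m.sum())
E
```

```text
head (array([ 0.5822, -0.0817]), 0.0145, 0.1507)
plate (array([ 0.5828, -0.0816]), 0.0425, 0.1252)
lens (array([ 0.7398, -0.1067]), 0.048, 0.1073)
knob (array([ 0.6748, -0.0951]), 0.0058, 0.1457)
a (array([0.6601, 0.0281]), 0.0366, 0.1798)
b (array([ 0.4264, -0.037 ]), 0.0363, 0.1798)
c (array([ 0.5785, -0.456 ]), 0.0365, 0.1795)
dish (array([ 0.486 , -0.2161]), 0.0265, 0.0238) rock (array([ 0.4905, -0.2124]), 0.0175, 0.0349)
41 [0.44271649 0.16274737 0.03961413] 0.04663109598482795
((232.74002075195312, 260.3200378417969), (5.0, 9.199999809265137), 53.13010025024414)
grip@42 [0.44290649 0.16252932 0.042     ]
tip1 [0.50064446 0.23372151 0.006     ]
tip2 [0.52168493 0.20632485 0.006     ]
fk [0.47587465 0.19995287 0.006     ]
blk [0.44298007 0.16239732 0.042     ]
536
```

Everything agrees with the given sizes: lens at 159 mm and specimen at 160 mm from the pillar, clip tips 89 mm from its grip. I'll write a row calculator and move over the clip.

```bash
cat >> h.py <<'E'
from scipy.spatial.transform import Rotation as R
def tgtR(yawdeg): # tool down, tool y axis at yawdeg
    a=np.radians(yawdeg); y=np.array([np.cos(a),np.sin(a),0]); z=np.array([0,0,-1.]); return np.c_[np.cross(y,z),y,z]
def plan(p,yaw):
    s=observe(); w=s['tcp_rot']; R0=R.from_quat([w[1],w[2],w[3],w[0]]); T=tgtR(yaw)
    rv=(R0.inv()*R.from_matrix(T)).as_rotvec(); d=np.array(p)-s['tool_pos']
    print('t',round(s['time'],2),'pos',np.round(s['tool_pos'],4),'F',np.round(s['force'],1),'w',round(s['width'],4))
    print('rv',np.round(rv,3),'shift after turn cm',np.round(T.T@d*100,2),'before',np.round(R0.as_matrix().T@d*100,2))
E
python3 -c "
from h import *
plan((.443,.1625,.2),40)"
```

```text
t 0.15 pos [0.1807 0.624  0.2217] F [-0.5 -0.9  0.3] w 0.0871
rv [-0.001  0.001  0.591] shift after turn cm [-52.21  -9.57   2.17] before [-38.03 -37.03   2.23]
```

```bash
python3 -m pendant '[[[0,0,0.148,0,0,0,1],[0,0,0.148,0,0,0,1],[0,0,0.148,0,0,0,1],[0,0,0.148,0,0,0,1],[0,0,0,-5,-0.9,0,1],[0,0,0,-5,-0.9,0,1],[0,0,0,-5,-0.9,0,1],[0,0,0,-5,-0.9,0,1]]]' 30
python3 -m pendant '[[[0,0,0,-5,-0.9,0.3,1],[0,0,0,-5,-0.9,0.3,1],[0,0,0,-5,-0.9,0.3,1],[0,0,0,-5,-0.9,0.3,1],[0,0,0,-5,-0.9,0.3,1],[0,0,0,-5,-0.9,0.3,1],[0,0,0,-2,-0.5,0.2,1],[0,0,0,0,0,0,1]]]'
python3 -c "
from h import *
plan((.443,.1625,.2),40); grab('wrist','w1')"
```

```text
time: 1.15
tool_pos: [0.2822, 0.4462, 0.2223]
tcp_rot: [0.0, 0.423, 0.906, -0.0]
force: [0.9, 0.3, -0.1]
width: 0.0868
time: 2.15
tool_pos: [0.4421, 0.1631, 0.2024]
tcp_rot: [-0.0, 0.425, 0.905, -0.0]
force: [0.2, 0.6, -0.1]
width: 0.0872
t 2.15 pos [0.4421 0.1631 0.2024] F [ 0.2  0.6 -0.1] w 0.0872
rv [-0.    -0.    -0.005] shift after turn cm [-0.1   0.03  0.24] before [-0.1   0.03  0.24]
```

View pics/w1.png

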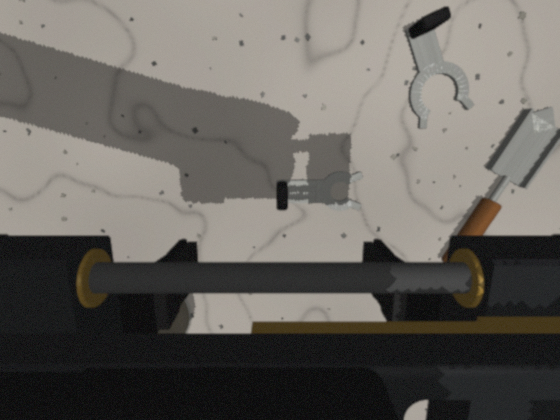

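The wrist view shows the narrow clip aligned with the jaw axis: block at (282,195), tips at (360,173) and (356,206). I'll measure it from here.

```bash
python3 - <<'E'
from h import *
c=dict(np.load('w1.npz'));P=world(c)
f=210/np.tan(np.radians(float(c['fov_y']))/2)
def ray(u,v,z):
    d=c['pose'][:3,:3]@np.array([(u-c['cx'])/f,(v-c['cy'])/f,1]);o=c['pose'][:3,3]; return o+d*(z-o[2])/d[2]
im=cv2.imread('pics/w1.png')[150:240,250:390]
cv2.imwrite('pics/w1z.png',cv2.convertScaleAbs(cv2.resize(im,None,fx=5.5,fy=5.5,interpolation=2),alpha=1.6))
Z=P[...,2];V,U=np.mgrid[:420,:560]
b=(abs(U-285)<25)&(abs(V-195)<30)
t=b&(Z>.036)&(Z<.048); print(t.sum(),P[t].mean(0),np.median(Z[t]))
q=P[t][:,:2].astype(np.float32); print(cv2.minAreaRect(q))
k=(U>292)&(U<370)&(abs(V-190)<28)&(Z>.003)&(Z<.012);q=P[k][:,:2];u,s,vt=np.linalg.svd(q-q.mean(0));print(k.sum(),np.median(Z[k]),q.mean(0),np.degrees(np.arctan2(vt[0,1],vt[0,0])))
E
```

```text
285 [0.44352875 0.1640218  0.03986407] 0.04006110219429443
((0.44374772906303406, 0.16386114060878754), (0.011247148737311363, 0.02475585602223873), 39.48326873779297)
1450 0.004454230281941113 [0.48062523 0.19477072] 41.11463714899643
```

View pics/w1z.png

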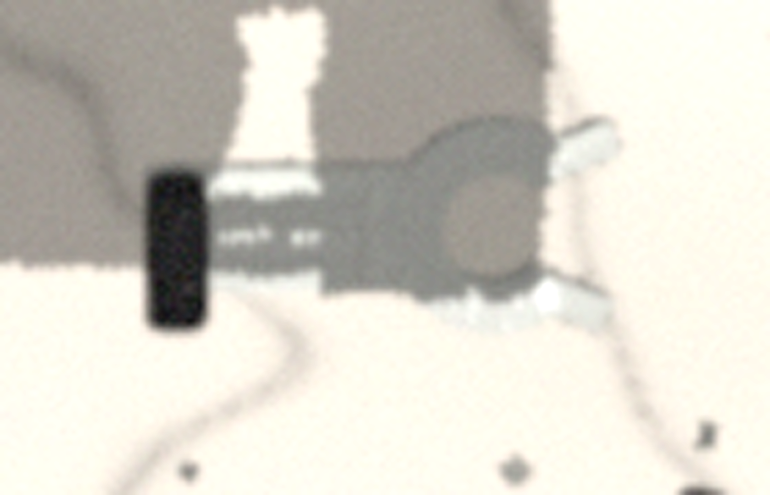

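```bash
python3 -m pendant '[[[0,0,0,0.0,0.15,4,1],[0,0,0,0,0,4,1],[0,0,0,0,0,4,1],[0,0,0,0,0,3.5,1],[0,0,0,0,0,2,1],[0,0,0,0,0,1,1],[0,0,0,0,0,0,1]]]'
python3 -c "
from h import *
plan((.4435,.1635,.009),40)"
```

```text
time: 3.08
tool_pos: [0.4423, 0.1665, 0.0173]
tcp_rot: [-0.0, 0.422, 0.906, -0.0]
force: [0.2, 0.0, 0.6]
width: 0.0869
t 3.08 pos [0.4423 0.1665 0.0173] F [0.2 0.  0.6] w 0.0869
rv [-0.001 -0.     0.   ] shift after turn cm [-0.31 -0.1   0.83] before [-0.31 -0.1   0.83]
```

```bash
python3 -m pendant '[[[0,0,0,-0.3,-0.1,0.5,1],[0,0,0,0,0,0.3,1],[0,0,0,0,0,0,1]]]'
python3 -c "
from h import *
plan((.4435,.1635,.009),40)"
```

```text
time: 3.45
tool_pos: [0.4441, 0.1626, 0.0097]
tcp_rot: [0.0, 0.423, 0.906, 0.0]
force: [0.3, -0.7, -0.1]
width: 0.0871
t 3.45 pos [0.4441 0.1626 0.0097] F [ 0.3 -0.7 -0.1] w 0.0871
rv [ 0.    -0.    -0.001] shift after turn cm [0.11 0.01 0.07] before [0.11 0.01 0.07]
```

```bash
python3 -m pendant '[[[0,0,0,0,0,0,0],[0,0,0,0,0,0,0],[0,0,0,0,0,0,0],[0,0,0,0,0,0,0],[0,0,0,0,0,0,0]]]' 45
python3 -m pendant '[[[0,0,0,0,0,-1,0],[0,0,0,0,0,-3,0],[0,0,0,0,0,-4,0],[0,0,0,0,0,-4,0],[0,0,0,0,0,-4,0],[0,0,0,0,0,-1,0],[0,0,0,0,0,0,0]]]'
python3 -c "
from h import *
plan((.55,.035,.165),-75); grab('wrist','w2');grab('scene','s2')"
```

```text
time: 4.08
tool_pos: [0.4441, 0.1627, 0.0096]
tcp_rot: [0.0, 0.423, 0.906, 0.0]
force: [-0.1, -0.2, 0.2]
width: 0.0449
time: 4.95
tool_pos: [0.4442, 0.1628, 0.18]
tcp_rot: [0.0, 0.423, 0.906, 0.001]
force: [-0.2, -0.7, -0.4]
width: 0.0002
t 4.95 pos [0.4442 0.1628 0.18  ] F [-0.2 -0.7 -0.4] w 0.0002
rv [ 1.000e-03 -1.000e-03  2.006e+00] shift after turn cm [ 6.91 15.08  1.5 ] before [-16.59  -0.09   1.5 ]
```

View pics/w2.png

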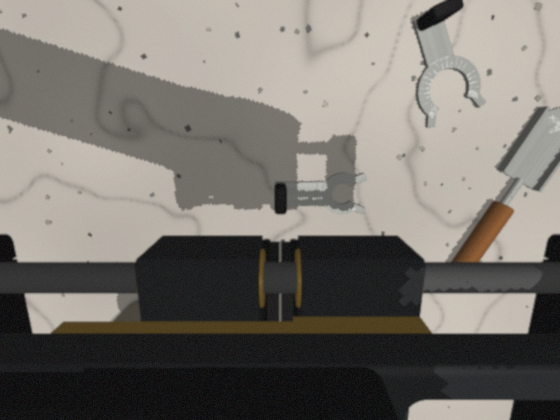

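View pics/s2.png

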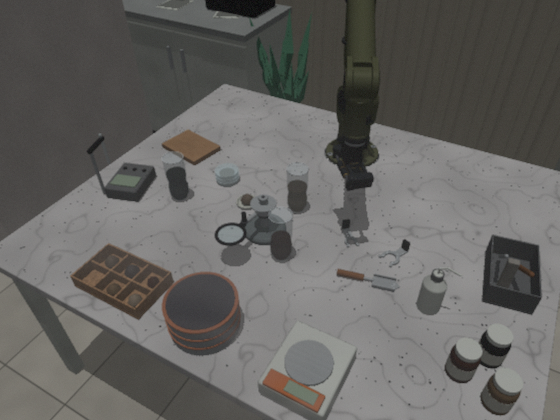

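I lifted before the slow fingers had closed: the width at the lift was 45 mm. The clip is still lying there, block at about (281,198). I'll re-measure it, reopen and redo the grasp with a longer wait.

```bash
python3 - <<'E'
from h import *
c=dict(np.load('w2.npz'));P=world(c)
Z=P[...,2];V,U=np.mgrid[:420,:560]
b=(abs(U-282)<25)&(abs(V-198)<30)
t=b&(Z>.036)&(Z<.048); print(t.sum(),P[t].mean(0))
print(cv2.minAreaRect(P[t][:,:2].astype(np.float32)))
plan((.4435,.1637,.009),40)
E
python3 -m pendant '[[[0,0,0,0,0,2.0,1],[0,0,0,0,0,2,1],[0,0,0,0,0,2,1],[0,0,0,0,0,2,1],[0,0,0,0,0,1,1],[0,0,0,0,0,1,1],[0,0,0,0,0,1,1],[0,0,0,0,0,0,1]]]'
```

```text
339 [0.44363509 0.16414595 0.03992835]
((0.44382187724113464, 0.16392217576503754), (0.01145126111805439, 0.025091398507356644), 40.072330474853516)
t 5.05 pos [0.4432 0.1623 0.1783] F [-0.6  1.2 -0.6] w 0.0006
rv [-0.002 -0.    -0.001] shift after turn cm [ 0.09  0.11 16.93] before [ 0.08  0.15 16.93]
time: 6.05
tool_pos: [0.4436, 0.1625, 0.0689]
tcp_rot: [-0.0, 0.423, 0.906, -0.001]
force: [-0.8, -0.4, -0.2]
width: 0.0728
```

```bash
python3 -m pendant '[[[0,0,0,0.1,0.1,2.0,1],[0,0,0,0,0,2,1],[0,0,0,0,0,1,1],[0,0,0,0,0,0.5,1],[0,0,0,0,0,0.3,1],[0,0,0,0,0,0,1]]]'
python3 -c "
from h import *
plan((.4435,.1637,.009),40)"
```

```text
time: 6.8
tool_pos: [0.4445, 0.1642, 0.0119]
tcp_rot: [0.0, 0.423, 0.906, 0.0]
force: [-0.4, 0.5, 1.1]
width: 0.0867
t 6.8 pos [0.4445 0.1642 0.0119] F [-0.4  0.5  1.1] w 0.0867
rv [ 0.001  0.    -0.001] shift after turn cm [ 0.02 -0.11  0.29] before [ 0.02 -0.11  0.29]
```

```bash
python3 -m pendant '[[[0,0,0,0,-0.05,0.25,0],[0,0,0,0,0,0,0],[0,0,0,0,0,0,0],[0,0,0,0,0,0,0],[0,0,0,0,0,0,0],[0,0,0,0,0,0,0],[0,0,0,0,0,0,0],[0,0,0,0,0,0,0]]]' 45
python3 -m pendant '[[[0,0,0,0,0,0,0],[0,0,0,0,0,0,0],[0,0,0,0,0,0,0],[0,0,0,0,0,0,0]]]'
python3 -c "
from h import *
plan((.4435,.1637,.009),40)"
```

```text
time: 7.8
tool_pos: [0.4438, 0.1638, 0.0091]
tcp_rot: [0.0, 0.423, 0.906, 0.0]
force: [-0.4, 0.3, -0.4]
width: 0.015
time: 8.3
tool_pos: [0.4438, 0.1638, 0.0091]
tcp_rot: [0.0, 0.423, 0.906, 0.0]
force: [0.4, 1.2, 0.0]
width: 0.0118
t 8.3 pos [0.4438 0.1638 0.0091] F [0.4 1.2 0. ] w 0.0118
rv [ 0.     0.    -0.001] shift after turn cm [ 0.02 -0.03  0.01] before [ 0.01 -0.03  0.01]
```

```bash
python3 -m pendant '[[[0,0,0,0,0,-1,0],[0,0,0,0,0,-3,0],[0,0,0,0,0,-4,0],[0,0,0,0,0,-4,0],[0,0,0,0,0,-3,0],[0,0,0,0,0,-0.8,0],[0,0,0.18,0,0,0,0],[0,0,0.18,0,0,0,0]]]'
python3 -m pendant '[[[0,0,0.18,0,0,0,0],[0,0,0.18,0,0,0,0],[0,0,0.18,0,0,0,0],[0,0,0.18,0,0,0,0],[0,0,0.18,0,0,0,0],[0,0,0.18,0,0,0,0],[0,0,0.18,0,0,0,0],[0,0,0.18,0,0,0,0]]]'
python3 -c "
from h import *
plan((.55,.04,.16),-75); grab('wrist','w3');grab('scene','s3')"
```

```text
time: 9.3
tool_pos: [0.4431, 0.1634, 0.1661]
tcp_rot: [-0.0, 0.581, 0.814, -0.001]
force: [0.8, -0.4, -0.1]
width: 0.0118
time: 10.3
tool_pos: [0.443, 0.1634, 0.1658]
tcp_rot: [0.0, 0.973, 0.229, -0.001]
force: [0.1, 0.2, -0.6]
width: 0.0116
t 10.3 pos [0.443  0.1634 0.1658] F [ 0.1  0.2 -0.6] w 0.0116
rv [0.    0.002 0.2  ] shift after turn cm [ 7.14 14.69  0.58] before [ 4.09 15.81  0.58]
```

View pics/w3.png

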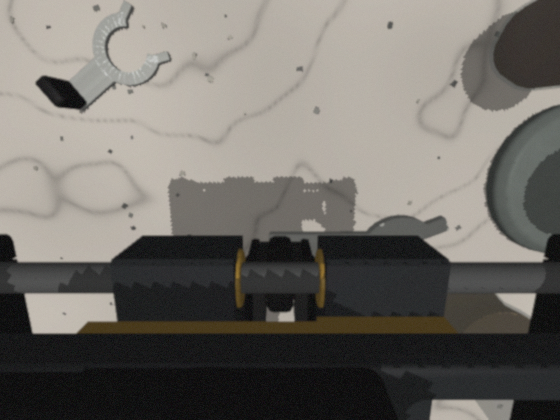

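View pics/s3.png

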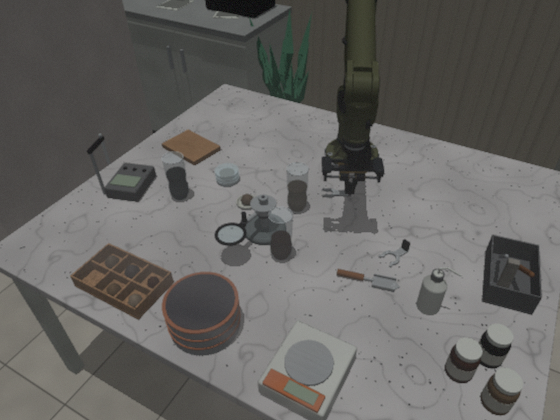

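The clip is held, with its fork showing at (405,228) in the wrist view, right of the jaws. I'll finish the turn and move to the approach start between columns A and B.

```bash
python3 -m pendant '[[[0,0,0.1,0,0,0,0],[0,0,0.1,0,0,0,0],[0,0,0,3,2,0,0],[0,0,0,3,3,0,0],[0,0,0,1.1,3,0,0],[0,0,0,0,3,0,0],[0,0,0,0,3,0,0],[0,0,0,0,0,0,0]]]'
python3 -c "
from h import *
g=np.array([.5825,-.0817]);d=np.array([np.cos(np.radians(-75)),np.sin(np.radians(-75))])
plan((*(g-.122*d),.14),-75); grab('top','t4');grab('scene','s4');grab('wrist','w4')
im=cv2.imread('pics/top0.png');im=cv2.imread('pics/t4.png')
cv2.imwrite('pics/t4z.png',cv2.convertScaleAbs(cv2.resize(im[150:290,230:400],None,fx=4,fy=4,interpolation=2),alpha=1.7))
im=cv2.imread('pics/s4.png');cv2.imwrite('pics/s4z.png',cv2.convertScaleAbs(cv2.resize(im[120:270,200:400],None,fx=4,fy=4,interpolation=2),alpha=1.7))
"
```

```text
time: 11.4
tool_pos: [0.5493, 0.0441, 0.1664]
tcp_rot: [0.001, 0.991, 0.133, -0.001]
force: [-0.4, -0.5, -1.2]
width: 0.0118
t 11.4 pos [0.5493 0.0441 0.1664] F [-0.4 -0.5 -1.2] w 0.0118
rv [0.002 0.001 0.004] shift after turn cm [-0.05  0.81  2.64] before [-0.05  0.81  2.64]
```

View pics/t4z.png

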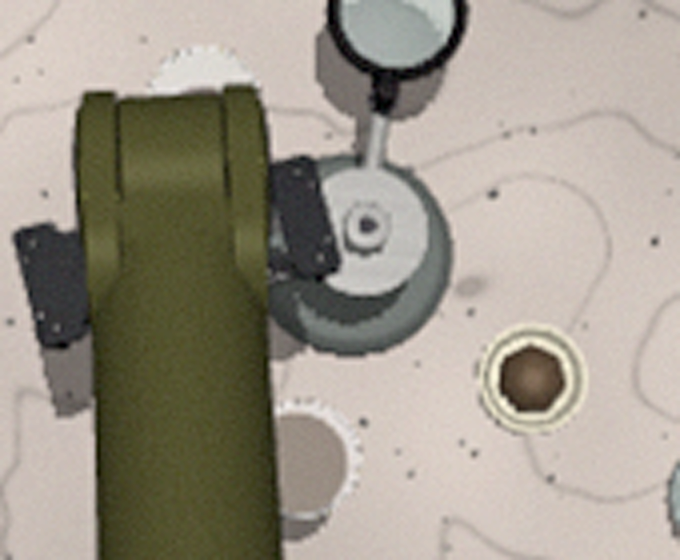

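View pics/s4z.png

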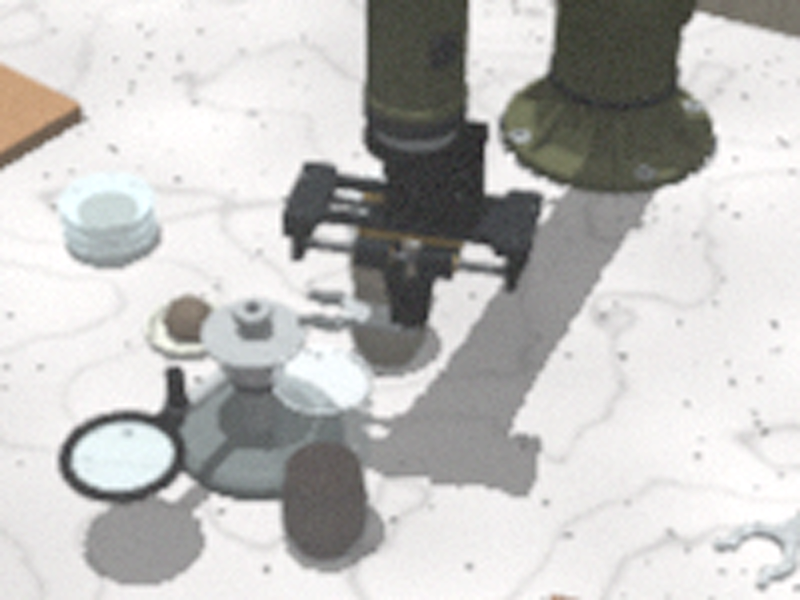

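View pics/w4.png

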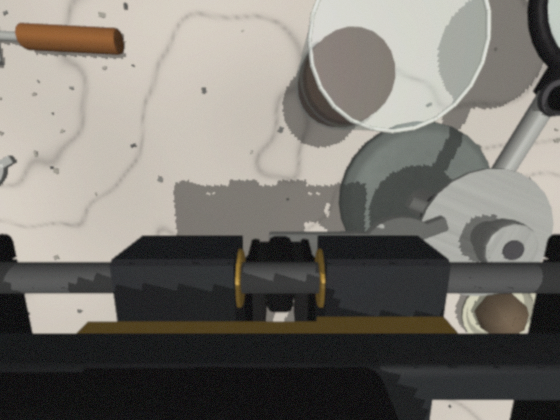

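Wrist view: one fork prong reaches (447,225), the head is at about (510,250) and the plate at (490,225). I'll check the axis and the clip's flatness from its depth.

```bash
python3 - <<'E'
from h import *
c=dict(np.load('w4.npz'));P=world(c);X,Y,Z=P[...,0],P[...,1],P[...,2]
V,U=np.mgrid[:420,:560]
m=(U>400)&(U<555)&(V>165)&(V<290)
def fit(mm):
    mm=cv2.morphologyEx(mm.astype(np.uint8),cv2.MORPH_OPEN,np.ones((3,3)))
    k=max(cv2.findContours(mm,0,1)[0],key=cv2.contourArea)[:,0]; p=P[k[:,1],k[:,0],:2]; sel=(k[:,0]<552)&(k[:,1]<288);p=p[sel]
    from scipy.optimize import least_squares
    r=least_squares(lambda q:np.hypot(*(p-q[:2]).T)-q[2],[.58,-.08,.03],loss='soft_l1',f_scale=.001); return r.x,np.median(Z[mm>0])
print('head',fit(m&(Z>.145)&(Z<.158)&(U>468)))
pl=m&(Z>.117)&(Z<.132); print('plate rough',fit(pl))
k=(U>385)&(U<450)&(V>212)&(V<236)&(Z>.14)&(Z<.18)&(im_dark:=True)
q=P[k]; print(k.sum())
d=np.array([np.cos(np.radians(-75)),np.sin(np.radians(-75))]);n=np.array([-d[1],d[0]])
o=np.array([.5493,.0441]);a=(q[:,:2]-o)@d;b=(q[:,:2]-o)@n
for lo in np.arange(.03,.1,.01):
    s=(a>=lo)&(a<lo+.01)
    if s.sum(): print(round(lo,2),s.sum(),np.round(np.median(q[s,2]),4),np.round([b[s].min(),b[s].max()],4))
E
```

```text
head (array([ 0.58615133, -0.08037951,  0.01390385]), np.float64(0.14950345052286104))
plate rough (array([ 0.59400733, -0.08105732,  0.0351144 ]), np.float64(0.12356838510101457))
1094
0.05 285 0.1616 [0.0137 0.0233]
0.06 355 0.1618 [0.0134 0.0234]
0.07 318 0.1614 [0.013  0.0225]
0.08 136 0.1615 [0.0142 0.0235]
```

```bash
python3 - <<'E'
from h import *
from scipy.optimize import least_squares
def fitcam(npz,mask,z,r0,sel):
    c=dict(np.load(npz));P=world(c);Z=P[...,2];V,U=np.mgrid[:420,:560]
    mm=mask(U,V,Z).astype(np.uint8); mm=cv2.morphologyEx(mm,cv2.MORPH_CLOSE,np.ones((3,3)));mm=cv2.morphologyEx(mm,cv2.MORPH_OPEN,np.ones((3,3)))
    k=max(cv2.findContours(mm,0,cv2.CHAIN_APPROX_NONE)[0],key=cv2.contourArea)[:,0]; k=k[sel(k[:,0],k[:,1])]
    f=210/np.tan(np.radians(float(c['fov_y']))/2);o=c['pose'][:3,3]
    D=(c['pose'][:3,:3]@np.c_[(k[:,0]-c['cx'])/f,(k[:,1]-c['cy'])/f,np.ones(len(k))].T).T
    p=(o+D*((z-o[2])/D[:,2])[:,None])[:,:2]
    for fixed in (0,1):
        fun=(lambda q:np.hypot(*(p-q[:2]).T)-(r0 if fixed else q[2]))
        r=least_squares(fun,[.583,-.081,r0],loss='soft_l1',f_scale=.0007); print(npz,len(p),np.round(r.x,4),round(np.abs(r.fun).mean()*1000,2),'mm')
fitcam('w4.npz',lambda U,V,Z:(U>455)&(V>165)&(V<290)&(Z>.142)&(Z<.158),.151,.016,lambda u,v:(u<550))
fitcam('w4.npz',lambda U,V,Z:(U>410)&(V>150)&(V<290)&(Z>.117)&(Z<.158),.125,.044,lambda u,v:(v<212)&(u<552)&(u>430))
fitcam('top0.npz',lambda U,V,Z:(abs(U-321)<30)&(abs(V-207)<30)&(Z>.117)&(Z<.17),.125,.044,lambda u,v:(v>195))
fitcam('top0.npz',lambda U,V,Z:(abs(U-321)<14)&(abs(V-205)<14)&(Z>.141)&(Z<.17),.151,.016,lambda u,v:(v>0))
E
```

```text
w4.npz 160 [ 0.5864 -0.076   0.0153] 1.7 mm
w4.npz 160 [ 0.5861 -0.0764  0.016 ] 1.73 mm
w4.npz 136 [ 0.5831 -0.0796  0.0444] 0.15 mm
w4.npz 136 [ 0.5836 -0.0795  0.044 ] 0.17 mm
top0.npz 70 [ 0.5829 -0.0814  0.0426] 0.65 mm
top0.npz 70 [ 0.5841 -0.0816  0.044 ] 1.22 mm
top0.npz 32 [ 0.5827 -0.0812  0.0149] 0.49 mm
top0.npz 32 [ 0.5827 -0.0812  0.016 ] 1.17 mm
```

Plate fits from the two cameras agree within 2 mm, so I take the axis as (0.5832,-0.0805). Now down to groove height.

```bash
python3 -c "
from h import *
g=np.array([.5832,-.0805]);d=np.array([np.cos(np.radians(-75)),np.sin(np.radians(-75))])
plan((*(g-.118*d),.1355),-75)"
python3 -m pendant '[[[0,0,0,0,0,1,0],[0,0,0,0,0,1,0],[0,0,0,0,0,0.7,0],[0,0,0,0,0,0.3,0],[0,0,0,0,0,0,0]]]'
python3 -c "
from h import *
g=np.array([.5832,-.0805]);d=np.array([np.cos(np.radians(-75)),np.sin(np.radians(-75))])
plan((*(g-.118*d),.1355),-75)"
```

```text
t 11.55 pos [0.5488 0.0486 0.1665] F [-0.   0.4 -1.5] w 0.0116
rv [-0.001  0.001  0.009] shift after turn cm [-0.02  1.56  3.1 ] before [-0.03  1.57  3.1 ]
time: 12.18
tool_pos: [0.5492, 0.0475, 0.1368]
tcp_rot: [0.0, 0.991, 0.134, -0.0]
force: [0.4, 0.8, -0.8]
width: 0.012
t 12.18 pos [0.5492 0.0475 0.1368] F [ 0.4  0.8 -0.8] w 0.012
rv [0.    0.    0.006] shift after turn cm [-0.03  1.45  0.13] before [-0.04  1.45  0.13]
```

```bash
python3 -m pendant '[[[0,0,0.005,0,0.8,0.05,0],[0,0,0,0,0.8,0.05,0],[0,0,0,0,0.4,0,0],[0,0,0,0,0,0,0]]]'
python3 -c "
from h import *
g=np.array([.5832,-.0805]);d=np.array([np.cos(np.radians(-75)),np.sin(np.radians(-75))])
plan((*(g-.065*d),.1355),-75); grab('wrist','w5');grab('scene','s5')
im=cv2.imread('pics/s5.png');cv2.imwrite('pics/s5z.png',cv2.convertScaleAbs(cv2.resize(im[160:240,220:330],None,fx=7,fy=7,interpolation=2),alpha=1.7))
plan((*(g-.065*d),.1355),-75)"
```

```text
time: 12.68
tool_pos: [0.5547, 0.0276, 0.1362]
tcp_rot: [0.0, 0.991, 0.13, 0.0]
force: [0.0, 0.2, -1.8]
width: 0.0117
t 12.68 pos [0.5547 0.0276 0.1362] F [ 0.   0.2 -1.8] w 0.0117
rv [ 0. -0. -0.] shift after turn cm [-0.04  4.68  0.07] before [-0.04  4.68  0.07]
t 12.78 pos [0.5546 0.0284 0.1361] F [-0.2  0.5 -1.1] w 0.0114
rv [-0.    -0.     0.001] shift after turn cm [-0.05  4.76  0.06] before [-0.06  4.76  0.06]
```

View pics/w5.png

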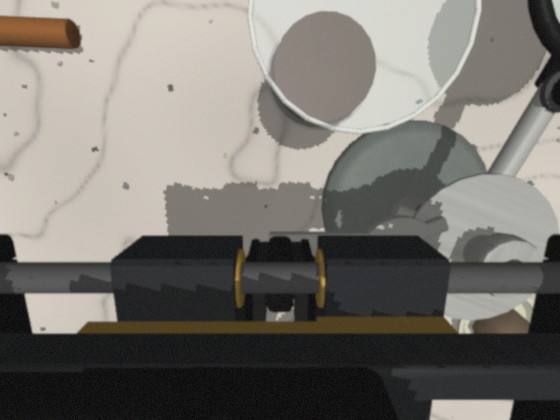

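View pics/s5z.png

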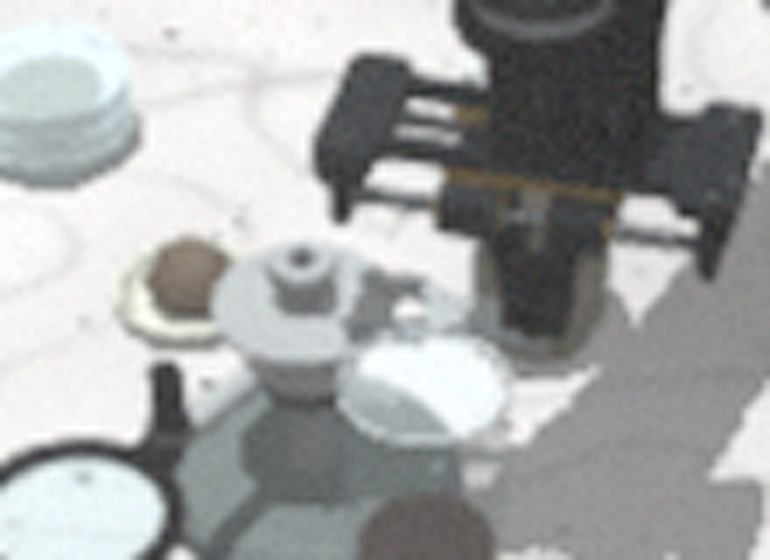

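The scene view shows both tips on the plate rim, straddling the core. Advance.

```bash
python3 -m pendant '[[[0,0,0,0,0.8,0.04,0],[0,0,0,0,0.8,0,0],[0,0,0,0,0.8,0,0],[0,0,0,0,0.2,0,0],[0,0,0,0,0,0,0]]]'
python3 -c "
from h import *
g=np.array([.5832,-.0805]);d=np.array([np.cos(np.radians(-75)),np.sin(np.radians(-75))])
plan((*(g-.065*d),.1355),-75)"
```

```text
time: 13.4
tool_pos: [0.5613, 0.003, 0.1356]
tcp_rot: [-0.0, 0.991, 0.131, -0.0]
force: [-0.1, 0.2, -0.7]
width: 0.0116
t 13.4 pos [0.5613 0.003  0.1356] F [-0.1  0.2 -0.7] w 0.0116
rv [-0.    -0.     0.001] shift after turn cm [-0.05  2.13  0.01] before [-0.05  2.13  0.01]
```

```bash
for i in 1; do :; done; python3 -m pendant '[[[0,0,0,0,0.4,0,0],[0,0,0,0,0.3,0,0],[0,0,0,0,0.3,0,0],[0,0,0,0,0,0,0]]]'
python3 -m pendant '[[[0,0,0,0,0.3,0,0],[0,0,0,0,0.2,0,0],[0,0,0,0,0,0,0]]]'
python3 -c "
from h import *
g=np.array([.5832,-.0805]);d=np.array([np.cos(np.radians(-75)),np.sin(np.radians(-75))])
plan((*(g-.065*d),.1355),-75)"
```

```text
time: 13.9
tool_pos: [0.5636, -0.0054, 0.1354]
tcp_rot: [-0.001, 0.991, 0.131, -0.0]
force: [-0.5, 3.1, -1.3]
width: 0.0115
time: 14.28
tool_pos: [0.5641, -0.0077, 0.1351]
tcp_rot: [-0.002, 0.991, 0.132, -0.001]
force: [-1.9, 7.8, -1.9]
width: 0.0116
t 14.28 pos [ 0.5641 -0.0077  0.1351] F [-1.9  7.8 -1.9] w 0.0116
rv [-0.005  0.001  0.003] shift after turn cm [-0.04  1.03 -0.04] before [-0.04  1.03 -0.05]
```

```bash
python3 -m pendant '[[[0,0,0,0,0.2,0,0],[0,0,0,0,0.2,0,0],[0,0,0,0,0,0,0]]]'
python3 -m pendant '[[[0,0,0,0,0.2,0,0],[0,0,0,0,0.1,0,0],[0,0,0,0,0,0,0]]]'
python3 -c "
from h import *
g=np.array([.5832,-.0805]);d=np.array([np.cos(np.radians(-75)),np.sin(np.radians(-75))])
plan((*(g-.065*d),.1355),-75)"
```

```text
time: 14.65
tool_pos: [0.5654, -0.0126, 0.1351]
tcp_rot: [-0.002, 0.991, 0.132, -0.001]
force: [-1.3, 3.7, -1.4]
width: 0.0119
time: 15.02
tool_pos: [0.5674, -0.0194, 0.1359]
tcp_rot: [0.001, 0.991, 0.13, 0.0]
force: [-0.7, -0.6, -1.5]
width: 0.0119
t 15.03 pos [ 0.5674 -0.0194  0.1359] F [-0.7 -0.6 -1.5] w 0.0119
rv [ 0.001 -0.001 -0.   ] shift after turn cm [-0.05 -0.18  0.04] before [-0.05 -0.18  0.04]
```

It snapped: the force dropped to about zero at the expected position. A small push will confirm the stop.

```bash
python3 -m pendant '[[[0,0,0,0,0.15,0,0],[0,0,0,0,0.1,0,0],[0,0,0,0,0,0,0]]]'
python3 -c "
from h import *
plan((.5674,-.0194,.1355),-75);grab('scene','s6');grab('wrist','w6')
im=cv2.imread('pics/s6.png');cv2.imwrite('pics/s6z.png',cv2.convertScaleAbs(cv2.resize(im[160:240,220:330],None,fx=7,fy=7,interpolation=2),alpha=1.7))"
```

```text
time: 15.4
tool_pos: [0.5676, -0.02, 0.1358]
tcp_rot: [-0.0, 0.991, 0.131, -0.0]
force: [-0.5, 2.5, -0.6]
width: 0.0118
t 15.4 pos [ 0.5676 -0.02    0.1358] F [-0.5  2.5 -0.6] w 0.0118
rv [-0.001 -0.     0.001] shift after turn cm [-0.   -0.06  0.03] before [-0.   -0.06  0.03]
```

View pics/s6z.png

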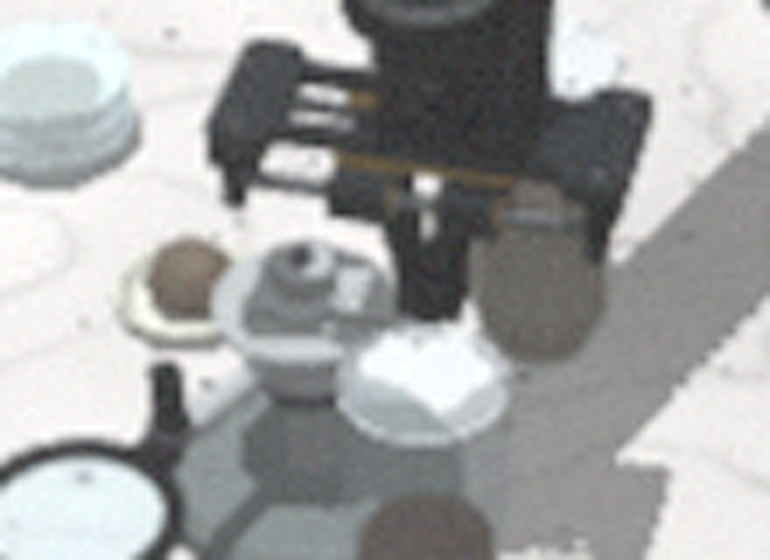

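View pics/w6.png

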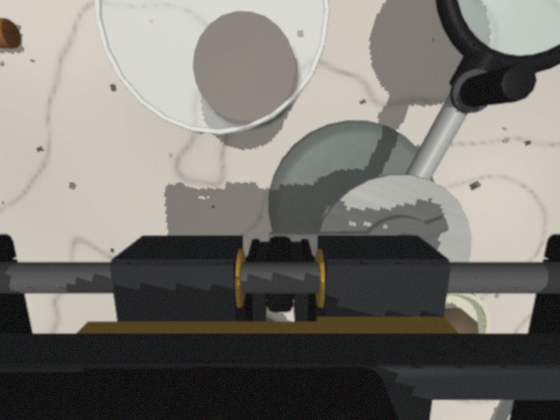

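It's home: pushing further is blocked. I'll lower onto the plate, open partway and lift.

```bash
python3 -m pendant '[[[0,0,0,0,-0.1,0.12,0],[0,0,0,0,0,0,0],[0,0,0,0,0,0,0.32],[0,0,0,0,0,0,0.32],[0,0,0,0,0,0,0.32],[0,0,0,0,0,0,0.32]]]'
python3 -m pendant '[[[0,0,0,0,0,-1,0.32],[0,0,0,0,0,-3,0.32],[0,0,0,0,0,-4,0.32],[0,0,0,0,0,-3,0.32],[0,0,0,0,0,0,0.32]]]'
python3 -c "
from h import *
plan((.6748,-.0955,.23),-75);c=grab('wrist','w7');grab('scene','s7')
im=cv2.imread('pics/s7.png');cv2.imwrite('pics/s7z.png',cv2.convertScaleAbs(cv2.resize(im[160:240,220:330],None,fx=7,fy=7,interpolation=2),alpha=1.7))"
```

```text
time: 16.25
tool_pos: [0.5675, -0.0197, 0.1345]
tcp_rot: [0.0, 0.991, 0.131, 0.0]
force: [0.3, -0.4, 0.2]
width: 0.0278
time: 16.88
tool_pos: [0.5692, -0.0198, 0.248]
tcp_rot: [-0.0, 0.991, 0.131, 0.003]
force: [0.6, -0.4, -0.6]
width: 0.0281
t 16.88 pos [ 0.5692 -0.0198  0.248 ] F [ 0.6 -0.4 -0.6] w 0.0281
rv [ 0.001 -0.006  0.001] shift after turn cm [ 8.24 10.05  1.8 ] before [ 8.22 10.05  1.85]
```

View pics/s7z.png

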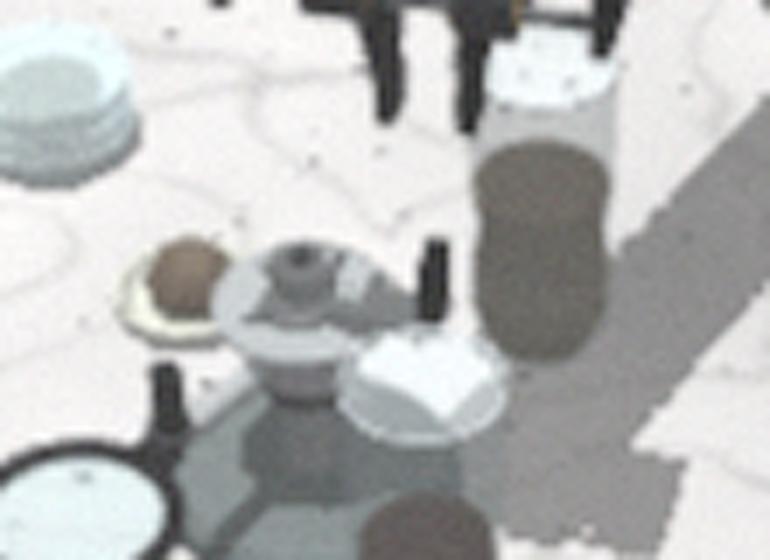

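View pics/w7.png

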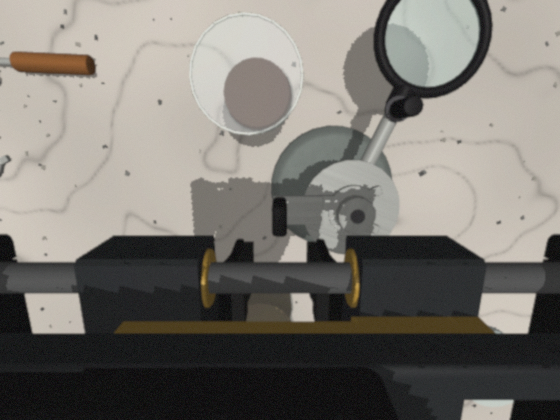

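The clip is home and flat: the block stands at (432,280) in the scene crop, and the fork runs under the head. Next is the lens: I'll turn the jaws tangential to the arm and measure the knob.

```bash
python3 -m pendant '[[[0,0,-0.17,0,0,0,0.6],[0,0,-0.17,0,0,0,0.6],[0,0,-0.17,0,0,0,0.6],[0,0,-0.17,0,0,0,0.6],[0,0,-0.17,0,0,0,0.6],[0,0,-0.17,0,0,0,0.6],[0,0,-0.17,0,0,0,0.6],[0,0,-0.17,0,0,0,0.6]]]'
python3 -m pendant '[[[0,0,-0.17,0,0,0,0.6],[0,0,-0.17,0,0,0,0.6],[0,0,-0.17,0,0,0,0.6],[0,0,-0.17,0,0,0,0.6],[0,0,-0.17,0,0,0,0.6],[0,0,-0.17,0,0,0,0.6],[0,0,-0.17,0,0,0,0.6],[0,0,-0.17,0,0,0,0.6]]]'
python3 - <<'E'
from h import *
plan((.676,-.096,.23),81)
c=dict(np.load('w7.npz'));P=world(c);Z=P[...,2];V,U=np.mgrid[:420,:560]
k=(abs(U-406)<25)&(abs(V-105)<25)&(Z>.135)&(Z<.16); print('knob top',k.sum(),P[k].mean(0))
h=(abs(U-357)<20)&(abs(V-213)<22)&(Z>.143)&(Z<.158); print('head',h.sum(),P[h].mean(0))
b=(abs(U-280)<12)&(abs(V-216)<18)&(Z>.155)&(Z<.175); print('block',b.sum(),P[b].mean(0))
l=(U>370)&(V<110)&(Z>.095)&(Z<.118);l=l.astype(np.uint8)
E
```

```text
time: 17.98
tool_pos: [0.5665, -0.0195, 0.2429]
tcp_rot: [-0.001, 0.686, 0.727, -0.001]
force: [0.4, -1.1, -0.5]
width: 0.0521
time: 18.98
tool_pos: [0.5665, -0.0195, 0.2429]
tcp_rot: [-0.001, 0.077, 0.997, -0.0]
force: [1.0, -0.6, 0.1]
width: 0.0522
t 18.98 pos [ 0.5665 -0.0195  0.2429] F [ 1.  -0.6  0.1] w 0.0522
rv [-0.001 -0.003  0.004] shift after turn cm [-12.01  -5.84   1.29] before [-11.99  -5.89   1.26]
knob top 424 [ 0.6772309  -0.09540489  0.14500088]
head 1125 [ 0.58515658 -0.08049325  0.14930303]
block 470 [ 0.56996835 -0.0193074   0.16465321]
```

```bash
python3 -m pendant '[[[0,0,0,-4,-2,0,0.6],[0,0,0,-4,-2,0,0.6],[0,0,0,-4,-1.9,0,0.6],[0,0,0,0,0,0,0.6],[0,0,0,0,0,0,0.6]]]'
python3 -c "
from h import *
plan((.677,-.0958,.122),81)
grab('wrist','w8')"
```

```text
time: 19.6
tool_pos: [0.6757, -0.0962, 0.243]
tcp_rot: [-0.001, 0.079, 0.997, 0.0]
force: [-0.7, 0.3, -0.3]
width: 0.0519
t 19.6 pos [ 0.6757 -0.0962  0.243 ] F [-0.7  0.3 -0.3] w 0.0519
rv [ 0.    -0.003 -0.002] shift after turn cm [-0.12  0.06 12.1 ] before [-0.16  0.06 12.1 ]
```

View pics/w8.png

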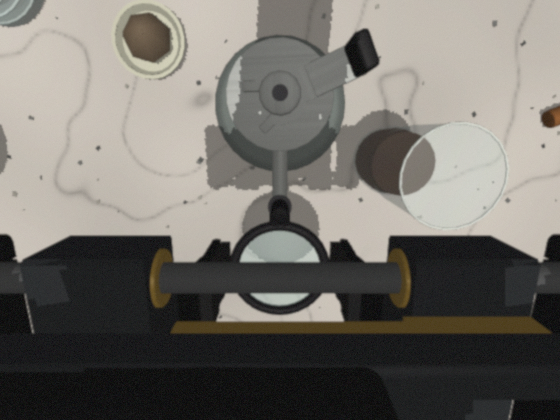

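Clear view: head at (280,93), knob (280,208), rock (147,38), clip block (361,52) with the clip seated. I'll refine the specimen's angle from here.

```bash
python3 - <<'E'
from h import *
c=dict(np.load('w8.npz'));P=world(c);Z=P[...,2];V,U=np.mgrid[:420,:560]
f=210/np.tan(np.radians(float(c['fov_y']))/2)
def ray(u,v,z):
    d=c['pose'][:3,:3]@np.array([(u-c['cx'])/f,(v-c['cy'])/f,1]);o=c['pose'][:3,3]; return np.round(o+d*(z-o[2])/d[2],4)
im=cv2.imread('pics/w8.png');g=cv2.cvtColor(im,cv2.COLOR_BGR2HSV)
w=(abs(U-147)<42)&(abs(V-40)<42)
r=w&(Z>.026)&(Z<.05); print('rock top',P[r].mean(0),r.sum())
d=w&(Z>.008)&(Z<.06); d=cv2.morphologyEx(d.astype(np.uint8),cv2.MORPH_OPEN,np.ones((3,3))); k=max(cv2.findContours(d,0,1)[0],key=cv2.contourArea); e=cv2.fitEllipse(k); print(e)
print('dish centre z.01/.02',ray(*e[0],.01),ray(*e[0],.02), 'med rim z',np.median(Z[(d>0)&(Z<.026)]))
h=(abs(U-280)<20)&(abs(V-93)<22)&(Z>.143)&(Z<.158); print('head',P[h].mean(0))
pl=(abs(U-280)<75)&(abs(V-95)<75)&(Z>.117)&(Z<.17);pl=cv2.morphologyEx(pl.astype(np.uint8),cv2.MORPH_OPEN,np.ones((3,3)));k=max(cv2.findContours(pl,0,1)[0],key=cv2.contourArea)[:,0];k=k[(k[:,1]>60)]
q=np.array([ray(u,v,.125)[:2] for u,v in k])
from scipy.optimize import least_squares
R_=least_squares(lambda x:np.hypot(*(q-x[:2]).T)-.044,[.584,-.081],loss='soft_l1',f_scale=.0007); print('plate',R_.x,abs(R_.fun).mean())
for a in [(.5838,-.081),R_.x]:
  for s in [(.4905,-.2124),P[r].mean(0)[:2]]:
    v=np.array(s)-a; print(np.round(a,4),np.round(s,4),np.hypot(*v),np.degrees(np.arctan2(v[1],v[0])))
E
```

```text
rock top [ 0.49362518 -0.20989621  0.03325792] 1298
((147.59596252441406, 38.68546676635742), (70.89000701904297, 80.98888397216797), 153.06106567382812)
dish centre z.01/.02 [ 0.4914 -0.2136  0.01  ] [ 0.4944 -0.2104  0.02  ] med rim z 0.011698355991684284
head [ 0.58437989 -0.08189564  0.14941259]
plate [ 0.58308246 -0.08111705] 0.0024580497930457097
[ 0.5838 -0.081 ] [ 0.4905 -0.2124] 0.16115473930356503 -125.37649121575858
[ 0.5838 -0.081 ] [ 0.4936 -0.2099] 0.15730775891512622 -124.97634516868004
[ 0.5831 -0.0811] [ 0.4905 -0.2124] 0.16064471781194403 -125.1919928884894
[ 0.5831 -0.0811] [ 0.4936 -0.2099] 0.15680139473126067 -124.7860255779622
```

Specimen angle is −125° in every combination, so the arm must swing −116° from −9.2°. I'll descend and grip the knob.

```bash
python3 -m pendant '[[[0,0,0,-0.1,0.05,4,0.6],[0,0,0,0,0,4,0.6],[0,0,0,0,0,2.5,0.6],[0,0,0,0,0,1,0.6],[0,0,0,0,0,0.4,0.6],[0,0,0,0,0,0,0.6]]]'
python3 -c "
from h import *
plan((.677,-.0963,.122),81)"
```

```text
time: 20.4
tool_pos: [0.6781, -0.0962, 0.1266]
tcp_rot: [0.001, 0.079, 0.997, 0.0]
force: [-0.3, -0.3, -0.2]
width: 0.0524
t 20.4 pos [ 0.6781 -0.0962  0.1266] F [-0.3 -0.3 -0.2] w 0.0524
rv [ 0.     0.002 -0.001] shift after turn cm [ 0.11 -0.02  0.46] before [ 0.11 -0.02  0.46]
```

```bash
python3 -m pendant '[[[0,0,0,0.1,0,0.4,0],[0,0,0,0,0,0,0],[0,0,0,0,0,0,0],[0,0,0,0,0,0,0],[0,0,0,0,0,0,0],[0,0,0,0,0,0,0],[0,0,0,0,0,0,0],[0,0,0,0,0,0,0]]]' 20
python3 -m pendant '[[[0,0,0.0842,0.034,-0.8,0,0],[0,0,0.0842,0.034,-0.8,0,0],[0,0,0.0842,0.034,-0.8,0,0],[0,0,0,0,0,0,0]]]'
cat >> h.py <<'E'
def arc(a=(.5837,-.0812)):
    s=observe();w=s['tcp_rot'];M=R.from_quat([w[1],w[2],w[3],w[0]]).as_matrix();v=s['tool_pos'][:2]-a
    print('t',round(s['time'],2),'r',round(np.hypot(*v),4),'ang',round(np.degrees(np.arctan2(v[1],v[0])),2),'jaw-90',round(np.degrees(np.arctan2(M[1,1],M[0,1]))-90,2),'z',round(s['tool_pos'][2],4),'F',np.round(s['force'],1),np.round(s['ft_torque'],2),'w',round(s['width'],4))
E
python3 -c "
from h import *
arc()"
```

```text
time: 21.4
tool_pos: [0.6767, -0.0965, 0.1216]
tcp_rot: [0.0, 0.079, 0.997, -0.0]
force: [-0.2, -1.2, 0.6]
width: 0.0153
time: 21.9
tool_pos: [0.6698, -0.1197, 0.1216]
tcp_rot: [0.0, 0.204, 0.979, -0.0]
force: [-0.3, -0.8, 1.0]
width: 0.0154
t 21.9 r 0.0944 ang -24.1 jaw-90 -23.56 z 0.1216 F [-0.3 -0.8  1. ] [-0.26  0.03 -0.07] w 0.0154
```

Gripped at 15 mm and tracking the arc (radius 94 mm). Continue.

```bash
python3 -m pendant '[[[0,0,0.084,0.034,-0.8,0,0],[0,0,0.084,0.034,-0.8,0,0],[0,0,0.084,0.034,-0.8,0,0],[0,0,0.084,0.034,-0.8,0,0],[0,0,0.084,0.034,-0.8,0,0],[0,0,0.084,0.034,-0.8,0,0],[0,0,0.084,0.034,-0.8,0,0],[0,0,0,0,0,0,0]]]'
python3 -c "
from h import *
arc()"
```

```text
time: 22.9
tool_pos: [0.6339, -0.1613, 0.1216]
tcp_rot: [-0.0, 0.478, 0.878, -0.0]
force: [-0.8, -0.5, 1.0]
width: 0.0153
t 22.9 r 0.0945 ang -57.94 jaw-90 -57.16 z 0.1216 F [-0.8 -0.5  1. ] [-0.2   0.1  -0.08] w 0.0153
```

```bash
python3 -m pendant '[[[0,0,0.084,0.034,-0.8,0,0],[0,0,0.084,0.034,-0.8,0,0],[0,0,0.084,0.034,-0.8,0,0],[0,0,0.084,0.034,-0.8,0,0],[0,0,0.084,0.034,-0.8,0,0],[0,0,0.084,0.034,-0.8,0,0],[0,0,0.084,0.034,-0.8,0,0],[0,0,0,0,0,0,0]]]'
python3 -c "
from h import *
arc()"
```

```text
time: 23.9
tool_pos: [0.5808, -0.1757, 0.1215]
tcp_rot: [-0.0, 0.712, 0.702, 0.0]
force: [-0.8, 1.5, 0.7]
width: 0.0156
t 23.9 r 0.0946 ang -91.75 jaw-90 -90.77 z 0.1215 F [-0.8  1.5  0.7] [ 0.12  0.09 -0.15] w 0.0156
```

```bash
python3 -m pendant '[[[0,0,0.083,0.034,-0.79,0,0],[0,0,0.083,0.034,-0.79,0,0],[0,0,0.083,0.034,-0.79,0,0],[0,0,0.083,0.034,-0.79,0,0],[0,0,0.083,0.034,-0.79,0,0],[0,0,0.083,0.034,-0.79,0,0],[0,0,0.083,0.034,-0.79,0,0],[0,0,0,0,0,0,0]]]'
python3 -c "
from h import *
arc();grab('top','t9')
im=cv2.imread('pics/t9.png');cv2.imwrite('pics/t9z.png',cv2.convertScaleAbs(cv2.resize(im[150:290,250:420],None,fx=4,fy=4,interpolation=2),alpha=1.7))"
```

```text
time: 24.9
tool_pos: [0.5295, -0.1585, 0.1215]
tcp_rot: [-0.0, 0.883, 0.47, 0.001]
force: [2.3, 3.3, -1.2]
width: 0.0153
t 24.9 r 0.0944 ang -125.04 jaw-90 -123.99 z 0.1215 F [ 2.3  3.3 -1.2] [ 0.47 -0.34 -0.19] w 0.0153
```

View pics/t9z.png

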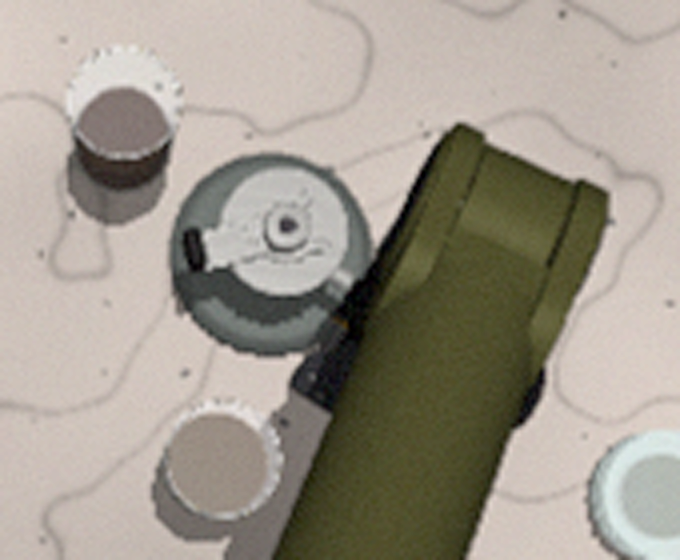

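Columns and clip are undisturbed in the top view. The lens is hidden under the arm, so I'll release, lift and retreat to check.

```bash
python3 -m pendant '[[[0,0,0,0,0,0,0.45],[0,0,0,0,0,0,0.45],[0,0,0,0,0,0,0.45],[0,0,0,0,0,0,0.45],[0,0,0,0,0,0,0.45]]]'
python3 -m pendant '[[[0,0,0,0,0,-2,0.45],[0,0,0,0,0,-4,0.45],[0,0,0,0,0,-4,0.45],[0,0,0,0,0,-4,0.45],[0,0,0,0,0,-2,0.45]]]'
python3 -c "
from h import *
arc();plan((.47,.25,.3),-34)"
```

```text
time: 25.58
tool_pos: [0.5288, -0.16, 0.1214]
tcp_rot: [-0.0, 0.884, 0.468, -0.0]
force: [1.0, -0.8, 0.6]
width: 0.0389
time: 26.2
tool_pos: [0.5298, -0.1606, 0.2854]
tcp_rot: [0.001, 0.884, 0.467, 0.002]
force: [0.8, 0.3, -0.5]
width: 0.0395
t 26.2 r 0.096 ang -124.18 jaw-90 -124.27 z 0.2854 F [ 0.8  0.3 -0.5] [-0.11  0.08 -0.01] w 0.0395
t 26.2 pos [ 0.5298 -0.1606  0.2854] F [ 0.8  0.3 -0.5] w 0.0395
rv [ 0.004 -0.003 -0.005] shift after turn cm [ 30.7  -27.92  -1.46] before [ 30.58 -28.05  -1.49]
```

```bash
python3 -m pendant '[[[0,0,0,4.4,-4,0,0.45],[0,0,0,4.4,-4,0,0.45],[0,0,0,4.4,-4,0,0.45],[0,0,0,4.4,-4,0,0.45],[0,0,0,4.4,-4,0,0.45],[0,0,0,4.4,-4,0,0.45],[0,0,0,4.4,-4,0,0.45],[0,0,0,0,0,0,0.45]]]'
python3 - <<'E'
from h import *
c=grab('top','t10');P=world(c);Z=P[...,2];V,U=np.mgrid[:420,:560]; grab('scene','s10')
im=cv2.imread('pics/t10.png');cv2.imwrite('pics/t10z.png',cv2.convertScaleAbs(cv2.resize(im[150:290,250:420],None,fx=4,fy=4,interpolation=2),alpha=1.7))
im=cv2.imread('pics/s10.png');cv2.imwrite('pics/s10z.png',cv2.convertScaleAbs(cv2.resize(im[150:260,150:330],None,fx=4.4,fy=4.4,interpolation=2),alpha=1.7))
from scipy.optimize import least_squares
w=(abs(P[...,0]-.49)<.07)&(abs(P[...,1]+.212)<.07)&(Z>.09)&(Z<.12)
m=cv2.morphologyEx(w.astype(np.uint8),cv2.MORPH_OPEN,np.ones((7,7)))
k=max(cv2.findContours(m,0,1)[0],key=cv2.contourArea)[:,0];p=P[k[:,1],k[:,0],:2]
r=least_squares(lambda q:np.hypot(*(p-q[:2]).T)-q[2],[.49,-.21,.048],loss='soft_l1',f_scale=.001);print('lens',r.x,np.median(Z[m>0]))
for n,x,y in [('a',.6601,.0281),('b',.4264,-.037),('c',.5785,-.456)]:
    t=(abs(P[...,0]-x)<.055)&(abs(P[...,1]-y)<.055)&(Z>.165)&(Z<.19);print(n,P[t].mean(0))
P0=np.load('P.npy');Z0=P0[...,2]
for n,x,y in [('a',.6601,.0281),('b',.4264,-.037),('c',.5785,-.456)]:
    t=(abs(P0[...,0]-x)<.055)&(abs(P0[...,1]-y)<.055)&(Z0>.165)&(Z0<.19);print('0',n,P0[t].mean(0))
E
```

```text
time: 27.2
tool_pos: [0.4686, 0.2581, 0.2822]
tcp_rot: [-0.0, 0.882, 0.472, 0.0]
force: [-0.4, -1.5, 0.1]
width: 0.0391
lens [ 0.49081538 -0.21140859  0.0482409 ] 0.1071955101391786
a [0.65964903 0.02809422 0.17951488]
b [ 0.42628004 -0.0369859   0.17968143]
c [ 0.57799673 -0.45478363  0.17927957]
0 a [0.65943661 0.02813984 0.17952749]
0 b [ 0.42630764 -0.03695911  0.17971291]
0 c [ 0.57789204 -0.45468061  0.17908969]
```

View pics/t10z.png

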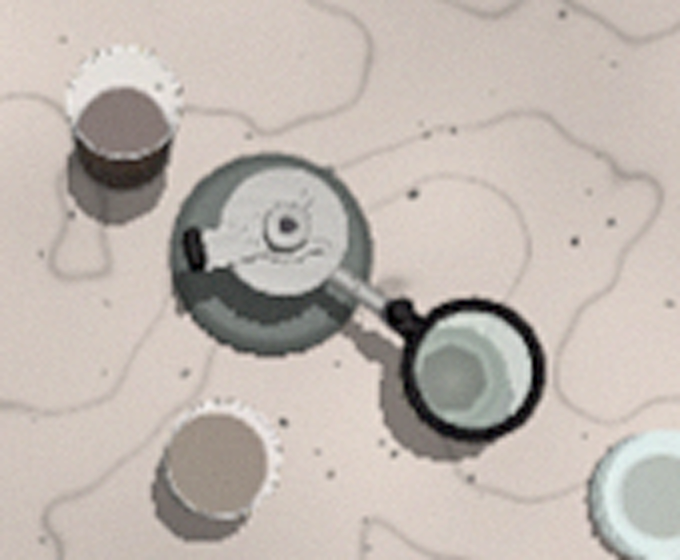

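View pics/s10z.png

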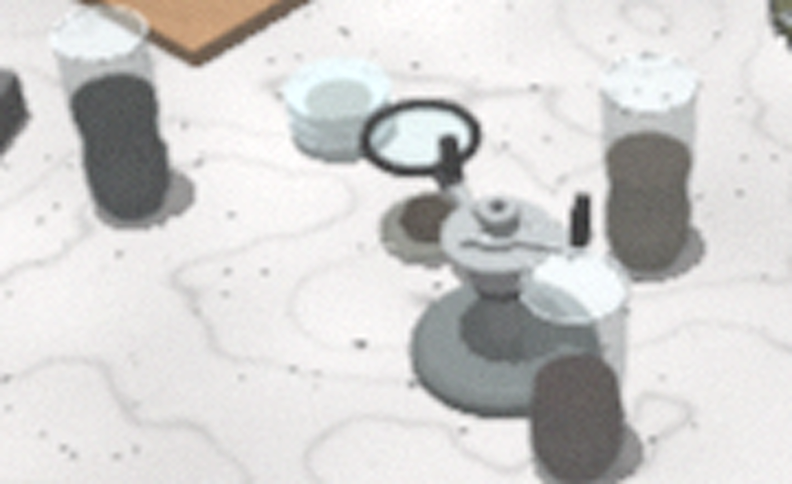

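All checks agree, so I'm handing in.

```bash
python3 -c "
from workcell import hand_in,observe
print(observe()['time'],hand_in())"
```

```text
the job is handed in; nothing more can be done
27.3 None
```

I fitted the narrower clip into the groove and centred the lens over the specimen, then let go of everything and handed in at 27.3 s of the 61 s allowed. The interface gives no verdict, so these are my own last checks.

- **Clip:** I slid it in between columns A and B. The push force rose to about 8 N at the readings I took, then dropped to zero as it snapped. A further push moved it only 0.6 mm, so it is against its stop. After release the block top read 0.165 m; this camera reads about 2 mm low, so that matches the expected 0.167 m. The clip looks flat with the fork under the head, but I did not measure its tilt or its final seat position directly.
- **Lens:** I gripped the knob and swung the arm 116° clockwise. The lens centre measured (0.4908, −0.2114) and the specimen (0.4905, −0.2124), about 1 mm apart. A second view put the specimen 3 mm from the lens, still well inside the 15 mm allowed.
- **Bystanders:** Columns A, B and C are within 0.3 mm of where they started, and the gripper ended clear of everything. I did not re-measure the wide clip, trowel, dishes, wash bottle or the specimen at the end, but the arm stayed away from them.
- **Problems and disagreements:** My first grasp failed because I lifted before the slow fingers had closed. The clip was not moved, and the second grasp held. The two cameras disagreed by up to 2 mm on the pillar axis. A rough fit to the pillar's head was about 5 mm off, and I did not use it.

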